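# Set the bench sander's gated speed lever to blue

### The arm

A 6-joint arm with a two-finger parallel gripper is mounted at the origin on the work surface. World frame = base frame: x ahead of the robot, y to its left, z up, the work surface at z = 0. Lengths are in m, angles in rad, forces in N, time in s.
With the tool pointing down it reaches from about 0.375 to 0.975 m from the base axis. Payload 3.8 kg.
Tool frame: the origin (TCP) lies on the centre line of the jaws, within the pads' length; the fingertips stand 14 mm ahead of it and the grasp point (between the pads) lies 5 mm behind it; z points along the fingers, y is the line along which they close (so a half turn about z gives the same grasp; the last joint's range is limited). The gripper opens to 85 mm and grips with 20 to 120 N. Pads are 22 mm wide; open, the fingers measure 114 mm over their backs; the gripper's body (76 mm by 85 mm) begins 54 mm behind the grasp point. The pads swing forward as they close: fully open they stand 13 mm farther back than shut.
Start: joints at [-0.037, 0.264, 1.604, -0, 1.274, -0.037], TCP at [0.675, -0, 0.245] pointing down, gripper open.
Joint ranges: [-2.63, 2.63], [-0.94, 2.18], [0.31, 2.57], [-1.31, 4.45], [0, 2.66], [-2.55, 2.55]. Speed limits (rad/s): [2.57, 2.57, 3.14, 3.14, 3.14, 3.14].

### API

Orientations are given as a rotation vector (axis times angle).
In Python, from workcell import bot, eyes, spot_in gives the robot as it stands.
- The arm moves only by the tool carry_out, never from a script. Its argument "series" is text: rows parted by semicolons, each of 4 numbers parted by spaces: the shift along the world's x, y, z in m, then the turn about the world's z in degrees. In form: tx ty tz roll; .... A call has 1 to 20 rows; each row shifts and turns the commanded pose from where the row before left it; what a row does not reach is not made up. A row lasts 1/8 s, in which the tool goes at most 62.5 mm and 10.7 degrees, less where a joint would pass 70% of its speed; a pose out of reach is approached as far as the arm can. A call is refused whole if a number of a shift passes 0.0625 or a number of a turn 10.7, either way. A call with a gripper value outside its range is refused whole. "jaw" is the gripper command: -1 is shut, 1 is fully open, values between are in proportion, set as the call begins (left out, the last holds). The fingers move at their own pace and stop on an object; "grip_force" is the grip in N (left out, the last holds). Time passes only in rows, so rows that do not move let the fingers close. It gives the time, the measured TCP pose, the force, the opening and the grip force at its end, in the units of the state.
- bot.read_state(): the state, without advancing time (a new reading comes with each control period).
- eyes.read_camera(name): name is "scene" or "side" or "wrist"; returns (picture, depth): 420x560x3 uint8, blue, green, red; 420x560 float32, m along the optical axis (not along the pixel's ray), 0 where there is no reading.
- eyes.get_calibration(name): a dict with "K" (3x3 intrinsics, pixels), "position" and "rotation" of the camera in the world; the wrist camera has in their place "T_tool_cam" (4x4, takes a point from camera to tool coordinates, whose origin is the TCP and whose axes are the flange's). Camera axes: x right, y down, z forward; pixel columns grow to the right and rows downward; lengths in m; the calibration is good to about 2 mm. The wrist camera is an equidistant fisheye: a pixel r from the principal point sees the ray r / f radians off the axis. A picture is of the moment at which its call begins: read the wrist's pose just before it. get_calibration takes no time and is no camera call.
- bot.finish_job(): hands the job in; it is judged then, once.
Trained networks look in the newest picture that a camera, given by its name, has taken for a name from the list of things; names that differ only in an ending like _2 or _b are one class to them, and where a whole thing is asked for, a point or a joint stands for the part that bears it (a point fixed in the world has none). Each returns a list of dicts, best first, with "score" (0 to 1); they miss things now and then, are a little off and sometimes report something else, mostly with a low value. They report only what shows in the picture. A call takes as long as a camera call.
- spot_in(camera, target): "rect" ([centre column, centre row, width, height] in pixels, round what is visible of it).
The state is a dict: "time": time; "q": joint angles; "joint_vel": joint speeds; "joint_torque": joint torques, N m; "tool_pos": TCP position; "tcp_rot": TCP orientation; "wrist_force": force on the tool from outside, world axes, zero at the start; "torque": the same for the moment, N m; "width": opening from 0.0 (shut) to 1.0 (fully open); "grip_force": force on a finger pad.
Only numpy, scipy, OpenCV 4.12 (cv2) and the standard library are available. Lean on these libraries where they do the work, as an engineer would, in place of code of your own. Each camera call takes 0.05 s, during which the arm holds its last target. There are 200 camera calls.

### The job

Before the wood slices are sanded, change the disc sander's speed: with the outside of closed fingers, gently push the black-knobbed lever out of the middle track of its gate, across, and fully home into the corner slot marked by the blue disc, then leave it there. Only push the lever, never take its knob or stem between the fingers, and leave the glue stick, bead jar and wood slice standing where they are.

Things in the scene. Friction and masses are not known exactly. Their poses are not given: they have to be found in the camera images.
- machine: green bench disc sander, fixed, turned up to 0.3 rad; housing 200 x 220 mm, origin at the centre of its underside on the table; x away from the robot at yaw 0, y towards the sanding disc. All offsets in these notes are in its axes. A gate plate 170 x 190 mm, top at z = 150 mm, lies on it, bare but for lever and flat discs. Motor and sanding disc (y 110 to 290 mm) reach z = 165 mm.
- gate (a point): centre of the gate, on the plate's top (machine 0, 0, 150 mm). Cut in the plate: three tracks along x, at y = -38, 0, +38 mm, each 20 mm wide, from x = -40 to +40 mm, joined at x = 0 by one cross channel along y, 20 mm wide. So six dead-end slots; discs mark the four outer ones. Inner corners are rounded (9 mm), so a lever a few mm off guides itself in.
- pivot (a point): the lever's pivot (machine 0, 0, 20 mm); it tilts both ways about it. Its stem runs in the gate and cannot leave it. It stays where it is left (friction, no spring, no detent) and takes 1 to 3 N at the knob to move; slot and channel ends are hard stops. It starts somewhere along the middle track.
- knob (a point): centre of the lever's black ball knob, 32 mm across, 200 mm from the pivot. Upright its z is 220 mm, so its top is 86 mm above the plate. In the cross channel its x is 0; there, opposite an outer track, its y is +-58 mm. Fully home in a corner slot it is at about x +-50, y +-56, z 205 mm. Its z axis points along the stem.
- stem (a point): point on the axis of the lever's 12 mm steel stem, 35 mm below the knob's centre, 165 mm from the pivot
- blue_disc: blue disc, 18 mm across, 2 mm thick, fixed flat on the gate plate at the outer corner of one of the four corner slots (which one varies); origin at its underside centre. With the lever fully home in the slot, the knob's centre stands straight above the disc's centre.
- red_disc: red disc, 18 mm across, 2 mm thick, fixed flat on the gate plate at the outer corner of one of the four corner slots (which one varies); origin at its underside centre. With the lever fully home in the slot, the knob's centre stands straight above the disc's centre.
- yellow_disc: yellow disc, 18 mm across, 2 mm thick, fixed flat on the gate plate at the outer corner of one of the four corner slots (which one varies); origin at its underside centre. With the lever fully home in the slot, the knob's centre stands straight above the disc's centre.
- white_disc: white disc, 18 mm across, 2 mm thick, fixed flat on the gate plate at the outer corner of one of the four corner slots (which one varies); origin at its underside centre. With the lever fully home in the slot, the knob's centre stands straight above the disc's centre.
- glue_stick: loose yellow glue stick, cylinder 28 mm across, 90 mm tall, upright on the table on the machine's -y side; origin at its underside. Bystander.
- bead_jar: loose glass jar with a red cap, 56 mm across, 75 mm tall, upright on the table on the machine's -y side; origin at its underside. Bystander.
- wood_slice: loose round slice of a branch, 60 mm across, 14 mm thick, lying on the table in front of the motor; origin at its underside. Bystander.

How it is judged:
By the outcome, as a careful person would: the job done as asked, in the order asked, and still so for the second after the job is handed in, with the robot touching nothing.
It also fails if it takes over 64 s, if anything falls off the work surface, if the arm or the gripper's body presses on something with over 40 N, if the wrist force passes 120 N, or if a joint passes its speed limit or range.

## Working session

There is one attempt and no reset: what is moved stays moved. The work goes in short steps, Python scripts to look and compute and a tool call to move; the robot and the scene stay as the last step left them, time stands still between calls to the robot, and variables do not carry over. Pictures are saved under pics/ and viewed, at most 10 in all, crops included, and the job is handed in when it is done.

Besides the shell and the picture viewer there is one more tool, called after "Request:" as name(argument=value, ...) on one line, values as JSON. carry_out: Moves the arm, as the interface text tells. Its arguments: {"type":"object","properties":{"series":{"type":"string"},"jaw":{"type":"number"},"grip_force":{"type":"number"}},"required":["series"]}

```bash
mkdir -p pics; cat > h.py <<'E'
import numpy as np,cv2
from workcell import bot,eyes,spot_in
def pt(cam,u,v,d):
    c=eyes.get_calibration(cam);K=np.array(c["K"]);R=np.array(c["rotation"])
    if R.shape!=(3,3): R=cv2.Rodrigues(R.astype(float))[0]
    return np.array(c["position"])+R@(np.linalg.inv(K)@[u,v,1]*d)
def plane(cam,u,v,z):
    p=pt(cam,u,v,0);q=pt(cam,u,v,1);return p+(q-p)*(z-p[2])/(q-p)[2]
E
python3 - <<'E'
from h import *
for c in ["scene","side"]:
    im,d=eyes.read_camera(c);cv2.imwrite(f"pics/{c}0.png",im);np.save(c+"d.npy",d)
    print(c,eyes.get_calibration(c)["position"])
    for t in ["knob","blue_disc","red_disc","yellow_disc","white_disc","glue_stick","bead_jar","wood_slice","machine"]:
        for r in spot_in(c,t)[:2]:
            u,v,w,h=r["rect"];dd=d[min(419,int(v)),min(559,int(u))]
            print(t,round(r["score"],2),np.round(r["rect"]),np.round(pt(c,u,v,dd),3), np.round(plane(c,u,v,.152),3) if 'disc' in t else '')
print(bot.read_state())
E
```

```text
scene [ 0.98918118 -0.050627    0.87666302]
knob 0.82 [224. 204.  16.  37.] [ 0.526 -0.082  0.19 ] 
red_disc 0.39 [199. 232.   8.   4.] [ 0.557 -0.141  0.151] [ 0.558 -0.141  0.152]
yellow_disc 0.49 [203. 194.   3.   7.] [ 0.463 -0.124  0.148] [ 0.466 -0.123  0.152]
white_disc 0.54 [256. 233.   9.  10.] [ 0.58  -0.028  0.151] [ 0.581 -0.028  0.152]
white_disc 0.31 [147. 265.  36.  32.] [ 0.567 -0.268  0.069] [ 0.61  -0.245  0.152]
glue_stick 0.6 [151. 210.  22.  28.] [ 0.427 -0.254  0.069] 
bead_jar 0.8 [148. 263.  35.  36.] [ 0.562 -0.264  0.07 ] 
wood_slice 0.74 [330. 190.  26.  20.] [0.414 0.178 0.011] 
machine 0.73 [270. 234. 194. 110.] [ 0.707 -0.017  0.367] 
side [0.29232171 0.55106183 0.92927607]
knob 0.71 [305. 166.  15.  34.] [ 0.515 -0.075  0.2  ] 
white_disc 0.36 [268. 186.  10.   6.] [ 0.584 -0.032  0.148] [ 0.583 -0.029  0.152]
glue_stick 0.58 [369. 169.  16.  31.] [ 0.404 -0.248  0.06 ] 
bead_jar 0.73 [323. 145.  24.  19.] [ 0.536 -0.272  0.074] 
wood_slice 0.79 [306. 321.  27.  32.] [0.41  0.175 0.012] 
wood_slice 0.74 [366. 169.  12.  32.] [ 0.41  -0.244  0.06 ] 
machine 0.71 [280. 227. 163. 171.] [0.52  0.05  0.134] 
{'time': 1.0, 'q': array([-3.69007979e-02,  2.63858862e-01,  1.60399692e+00, -1.49854261e-05,
        1.27366116e+00, -3.69741855e-02]), 'joint_vel': array([-0.00124612,  0.00033641, -0.0004625 ,  0.00051758,  0.00130086,
        0.00065426]), 'joint_torque': array([-8.56443821e-04, -5.15078402e+01, -3.67737651e+01, -3.35813120e-04,
        8.72453202e-04, -4.99899386e-06]), 'tool_pos': array([ 6.75009504e-01, -7.52346336e-06,  2.45309136e-01]), 'tcp_rot': array([2.22130896e+00, 2.22148173e+00, 6.44346516e-05]), 'wrist_force': array([-0.4324662 ,  0.89122985,  0.09356792]), 'torque': array([-0.07665606, -0.00154788, -0.04396948]), 'grip_force': 0.0, 'width': 0.998347081206939}
```

```bash
python3 - <<'E'
from h import *
a=cv2.imread("pics/scene0.png")[150:330,110:350];b=cv2.imread("pics/side0.png")[110:290,220:420]
a=cv2.resize(a,None,fx=1.66,fy=1.66,interpolation=2);b=cv2.resize(b,None,fx=1.66,fy=1.66,interpolation=2)
o=np.zeros((300,800,3),np.uint8);o[:a.shape[0],:a.shape[1]]=a;o[:b.shape[0],400:400+b.shape[1]]=b
cv2.imwrite("pics/c1.png",o)
E
```

```text
(no output)
```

View pics/c1.png

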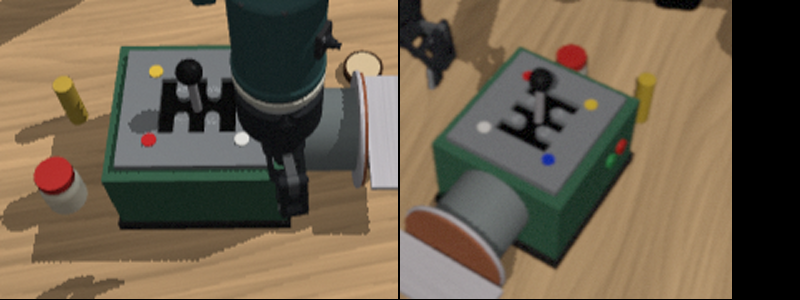

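View pics/scene0.png

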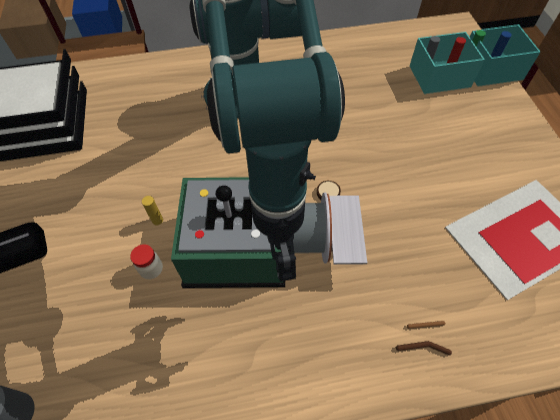

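The scene crop shows the knob at about (224,193), yellow at (203,194), red at (199,233) and white at (256,233). The side crop shows blue at about (309,206), so blue marks the slot at near x and +y. The knob is in the middle track.

```bash
python3 - <<'E'
from h import *
from scipy.optimize import least_squares
def cen(f,u,v,cond):
    im=cv2.imread(f).astype(int)[v-9:v+10,u-9:u+10];m=cond(im[...,0],im[...,1],im[...,2])
    y,x=np.nonzero(m);return u-9+x.mean(),v-9+y.mean(),m.sum()
Y=lambda b,g,r:(r>150)&(g>120)&(b<110)
R=lambda b,g,r:(r>130)&(g<90)
W=lambda b,g,r:(r>170)&(g>170)&(b>170)
B=lambda b,g,r:(b>110)&(r<80)
obs=[("scene",203,194,Y,'y'),("scene",199,233,R,'r'),("scene",256,233,W,'w'),("side",268,186,W,'w'),("side",309,206,B,'b'),("side",335,172,Y,'y')]
P=[]
M=dict(y=(-50,-56),r=(50,-56),w=(50,56),b=(-50,56))
for c,u,v,f,k in obs:
    a=cen(f"pics/{c}0.png",u,v,f);p=plane(c,a[0],a[1],.152);P.append((k,p));print(c,k,np.round(a,1),np.round(p,4))
def res(s):
    C,S=np.cos(s[2]),np.sin(s[2]);o=[]
    for k,p in P:
        x,y=np.array(M[k])/1000;o+=[s[0]+C*x-S*y-p[0],s[1]+S*x+C*y-p[1]]
    return o
r=least_squares(res,[.52,-.08,0]);print(r.x,np.round(np.array(res(r.x))*1000,1))
# knob: rays of dark blob top
x0,y0,th=r.x;C,S=np.cos(th),np.sin(th);np.save("m.npy",r.x)
Rm=np.array([[C,-S],[S,C]])
# knob from both cams: fit track coordinate
for c,u,v in [("scene",224,193),("side",305,158)]:
    im=cv2.imread(f"pics/{c}0.png").astype(int)[v-12:v+13,u-12:u+13];m=(im.max(2)<45).astype(np.uint8)
    n,l,s,ce=cv2.connectedComponentsWithStats(m);print(s,np.round(ce,1))
    d=np.load(c+"d.npy");print(d[v,u],'surf',pt(c,u,v,d[v,u]))
    for z in(.210,.215,.22):
        p=plane(c,u,v,z);print(z,Rm.T@(p[:2]-r.x[:2]))
E
```

```text
scene y [203.5 192.3  51. ] [ 0.4618 -0.1226  0.152 ]
scene r [199.1 233.7  59. ] [ 0.5607 -0.1405  0.152 ]
scene w [255.1 233.   52. ] [ 0.5805 -0.0303  0.152 ]
side w [270.3 186.1  16. ] [ 0.5786 -0.0311  0.152 ]
side b [308.6 205.8  49. ] [ 0.4801 -0.0122  0.152 ]
side y [334.7 172.5  38. ] [ 0.4597 -0.1235  0.152 ]
[ 0.52023323 -0.07672097 -0.17678608] [-0.6 -0.4 -1.1 -0.1 -1.2 -0.1  0.7  0.7  0.7 -0.6  1.5  0.5]
[[  0   0  25  25 362]
 [  4   5  19  20 234]
 [  0  18   5   7  29]] [[12.5 10.3]
 [12.6 13.5]
 [ 1.6 20.9]]
0.78585196 surf [ 0.52808855 -0.07685287  0.23078063]
0.21 [-0.0066995  -0.00218801]
0.215 [-0.00322136 -0.0013604 ]
0.22 [ 0.00025678 -0.00053279]
[[  0   0  25  25 447]
 [  5   6  14  15 158]
 [ 14  21   9   4  20]] [[12.  11.3]
 [11.4 12.5]
 [16.9 23.2]]
0.95435256 surf [ 0.51354939 -0.07037823  0.23027046]
0.21 [ 0.00178956 -0.01154359]
0.215 [-0.00054998 -0.007446  ]
0.22 [-0.00288952 -0.00334841]
```

Request:
carry_out(series="0 0 0.045 0; -0.027 -0.021 0 -1.7; -0.027 -0.021 0 -1.7; -0.027 -0.021 0 -1.7; -0.027 -0.021 0 -1.7; -0.028 -0.021 0 -1.7; -0.028 -0.021 0 -1.7; 0 0 0 0; 0 0 0 0", jaw=-1, grip_force=20)

```text
time: 2.12
tool_pos: [0.5114, -0.1259, 0.2906]
tcp_rot: [2.41, 2.014, 0.001]
wrist_force: [-1.4, 0.8, 0.0]
width: 0.0
grip_force: 0.0
```

```bash
cat >> h.py <<'E'
def tom(p):
    x0,y0,th=np.load("m.npy");C,S=np.cos(th),np.sin(th);p=np.asarray(p)
    return np.r_[np.array([[C,S],[-S,C]])@(p[:2]-[x0,y0]),p[2]]
def look(n):
    a,_=eyes.read_camera("scene");b,_=eyes.read_camera("side");w,_=eyes.read_camera("wrist")
    a=cv2.resize(a[120:300,130:330],(400,360),interpolation=2);b=cv2.resize(b[90:270,200:400],(400,360),interpolation=2)
    cv2.imwrite(f"pics/{n}.png",np.hstack([a,b]));cv2.imwrite(f"pics/{n}w.png",w)
    s=bot.read_state();print(s["time"],np.round(tom(s["tool_pos"]),4),np.round(s["wrist_force"],1),s["width"])
E
python3 -c "
from h import *
look('p1')"
```

```text
2.275 [ 2.000e-04 -4.950e-02  2.903e-01] [-0.1  0.   0. ] 0.0012285284244239407
```

View pics/p1.png

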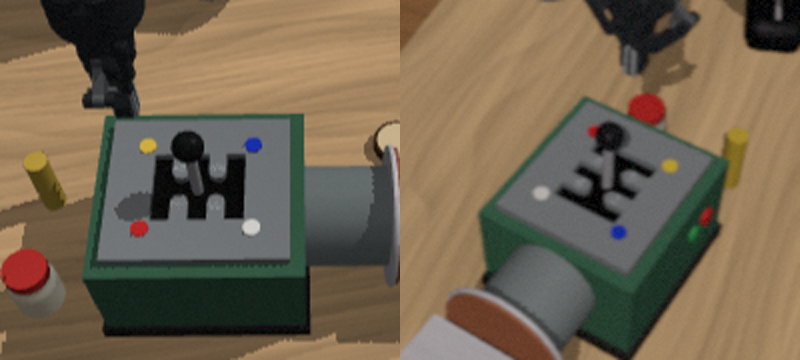

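The lever stands at about the gate centre (knob x ≈ 0, y ≈ 0). Blue is confirmed at machine (-50, +56). Next I lower beside the knob on its -y side.

Request:
carry_out(series="0 0 -0.022 0; 0 0 -0.022 0; 0 0 -0.022 0; 0 0 -0.02 0; 0 0 0 0; 0.0018 0.0098 0 0; 0.0009 0.0049 0 0; 0.0009 0.0049 0 0; 0.0009 0.0049 0 0; 0.0009 0.0049 0 0; 0.0009 0.0049 0 0; 0 0 0 0")

```text
time: 3.78
tool_pos: [0.5173, -0.0912, 0.2042]
tcp_rot: [-2.409, -2.015, -0.0]
wrist_force: [-0.3, -0.2, -0.1]
width: -0.001
grip_force: 0.0
```

```bash
python3 -c "
from h import *
look('p2')"
```

```text
3.925 [-0.0005 -0.0151  0.204 ] [-0.3  0.6 -0.4] -0.0004384692116275823
```

View pics/p2.png

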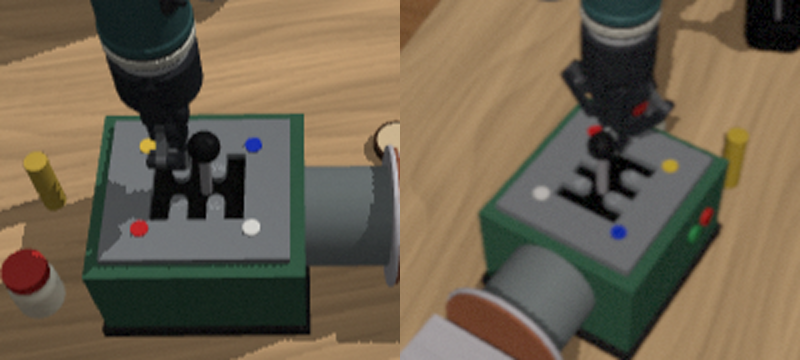

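The knob moved from (188,147) to (204,147) in the scene crop, so it is travelling along the cross channel. I keep pushing.

Request:
carry_out(series="0.0011 0.0059 0 0; 0.0011 0.0059 0 0; 0.0011 0.0059 0 0; 0.0011 0.0059 0 0; 0.0011 0.0059 0 0; 0.0011 0.0059 0 0; 0.0009 0.0049 0 0; 0 0 0 0")

```text
time: 4.92
tool_pos: [0.525, -0.0508, 0.2044]
tcp_rot: [-2.41, -2.016, -0.001]
wrist_force: [0.2, -0.2, 0.4]
width: 0.006
grip_force: 0.0
```

Request:
carry_out(series="0.0003 0.002 0 0; 0 0 0 0")

```text
time: 5.18
tool_pos: [0.5252, -0.0494, 0.2044]
tcp_rot: [2.41, 2.015, 0.0]
wrist_force: [0.0, -1.3, -0.6]
width: 0.003
grip_force: 0.2
```

```bash
python3 -c "
from h import *
look('p3')"
```

```text
5.325 [1.000e-04 2.770e-02 2.044e-01] [ 0.6 -0.1 -0.2] -0.0025923717132696495
```

View pics/p3.png

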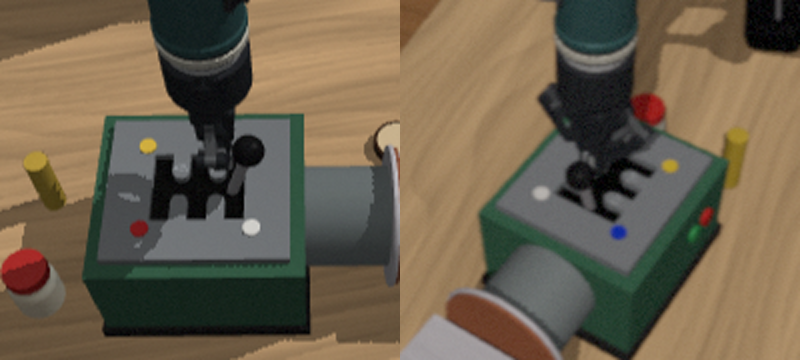

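Request:
carry_out(series="0.0002 0.001 0 0; 0.0002 0.001 0 0; 0 0 0 0")

```text
time: 5.7
tool_pos: [0.5254, -0.0474, 0.2041]
tcp_rot: [-2.41, -2.015, 0.0]
wrist_force: [-0.0, -1.8, -0.6]
width: -0.001
grip_force: 0.6
```

Request:
carry_out(series="0.0002 0.001 0 0; 0 0 0 0")

```text
time: 5.95
tool_pos: [0.5257, -0.0463, 0.2042]
tcp_rot: [-2.41, -2.015, 0.0]
wrist_force: [0.6, -1.3, -0.7]
width: -0.001
grip_force: 0.5
```

Request:
carry_out(series="-0.0026 -0.0146 0 0; -0.0018 -0.01 0 0; 0 0 0.02 0; 0 0 0.03 0; 0 0 0.03 0; 0.021 0.0135 0 0; 0.021 0.0135 0 0; 0.021 0.0135 0 0; 0 0 0 0; 0 0 -0.025 0; 0 0 -0.025 0; 0 0 -0.025 0; 0 0 -0.005 0; 0 0 0 0")

```text
time: 7.7
tool_pos: [0.584, -0.0311, 0.2046]
tcp_rot: [-2.411, -2.014, 0.0]
wrist_force: [-0.3, 0.5, -0.5]
width: 0.003
grip_force: 0.0
```

```bash
python3 -c "
from h import *
look('p4')"
```

```text
7.85 [0.0558 0.0566 0.2059] [ 0.2 -0.1  1.4] 0.00027925636240347097
```

View pics/p4.png

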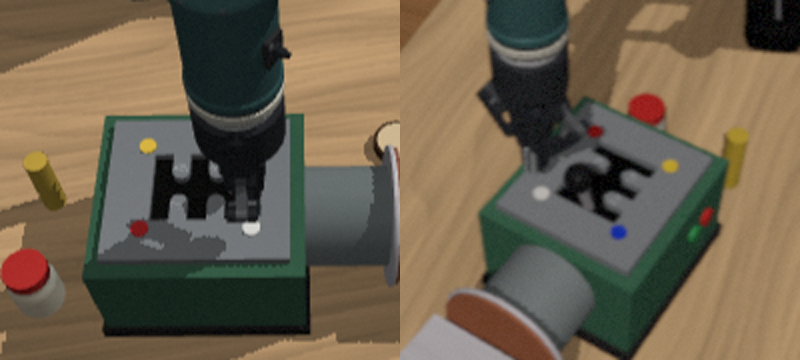

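The fingers are beside the knob on its +x side; in the side crop the knob is at (578,178). I push toward -x.

Request:
carry_out(series="-0.0098 0.0018 0 0; -0.0098 0.0018 0 0; -0.0049 0.0009 0 0; -0.0049 0.0009 0 0; -0.0049 0.0009 0 0; -0.0049 0.0009 0 0; 0 0 0 0")

```text
time: 8.72
tool_pos: [0.5449, -0.0233, 0.2044]
tcp_rot: [2.41, 2.015, 0.0]
wrist_force: [0.9, 0.5, 0.3]
width: 0.0
grip_force: 0.4
```

Request:
carry_out(series="-0.0049 0.0009 0 0; -0.0049 0.0009 0 0; -0.0049 0.0009 0 0; 0 0 0 0")

```text
time: 9.22
tool_pos: [0.5297, -0.0206, 0.204]
tcp_rot: [-2.41, -2.015, 0.001]
wrist_force: [1.0, -0.0, -0.7]
width: 0.001
grip_force: 0.3
```

Request:
carry_out(series="-0.0049 0.0009 0 0; -0.0049 0.0009 0 0; -0.0039 0.0007 0 0; -0.002 0.0004 0 0; 0 0 0 0")

```text
time: 9.85
tool_pos: [0.5145, -0.0176, 0.2043]
tcp_rot: [-2.41, -2.015, 0.0]
wrist_force: [0.9, -0.3, -0.1]
width: -0.002
grip_force: 0.4
```

```bash
python3 -c "
from h import *
look('p5')"
```

```text
10.0 [-0.0158  0.0572  0.2043] [ 1.6 -0.7 -0. ] 0.001409438893925689
```

View pics/p5.png

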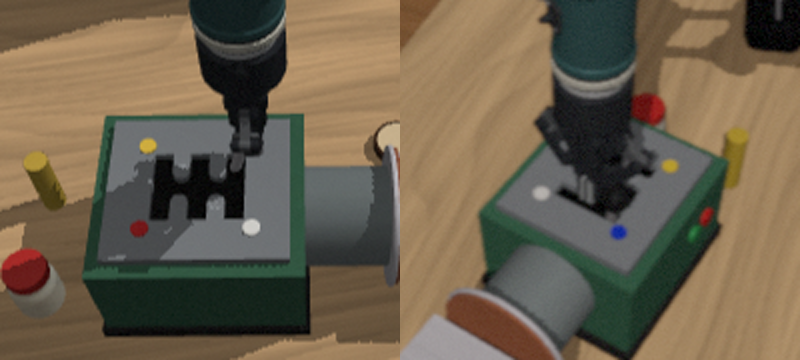

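The lever has followed into the blue slot; the stem shows at the near end of the right track. I creep until the hard stop.

Request:
carry_out(series="-0.001 0.0002 0 0; -0.001 0.0002 0 0; -0.001 0.0002 0 0; 0 0 0 0")

```text
time: 10.5
tool_pos: [0.5116, -0.0171, 0.2043]
tcp_rot: [2.41, 2.015, -0.0]
wrist_force: [1.7, 0.5, -0.9]
width: -0.002
grip_force: 0.6
```

Request:
carry_out(series="-0.001 0.0002 0 0; 0 0 0 0")

```text
time: 10.75
tool_pos: [0.5111, -0.017, 0.2043]
tcp_rot: [2.409, 2.015, 0.001]
wrist_force: [2.5, -0.6, -2.1]
width: 0.001
grip_force: 1.6
```

Request:
carry_out(series="-0.001 0.0002 0 0; 0 0 0 0")

```text
time: 11.0
tool_pos: [0.5106, -0.017, 0.2043]
tcp_rot: [2.409, 2.014, 0.002]
wrist_force: [6.3, -2.0, -3.7]
width: -0.001
grip_force: 2.9
```

Force rises at the predicted place, so that is the hard stop. I retreat along +x, then up and away.

Request:
carry_out(series="0.0049 -0.0009 0 0; 0.0148 -0.0026 0 0; 0.0148 -0.0026 0 0; 0 0 0.025 0; 0 0 0.03 0; 0 0 0.04 0; 0.05 0 0.01 0; 0.05 0 0 0; 0.03 0 0 0; 0 0 0 0")

```text
time: 12.25
tool_pos: [0.6763, -0.0229, 0.3078]
tcp_rot: [-2.409, -2.015, 0.002]
wrist_force: [0.3, -0.3, -0.1]
width: -0.0
grip_force: 0.0
```

```bash
python3 - <<'E'
from h import *
look('p6')
for c in("scene","side"):
    _,d=eyes.read_camera(c)
    for r in spot_in(c,"knob")[:1]:
        u,v,w,h=r["rect"];print(c,np.round(r["rect"],1),r["score"],tom(pt(c,u,v-h/2+w/2,d[int(v-h/2+w/2),int(u)]+.014)), tom(plane(c,u,v-h/2+w/2,.205)))
E
```

```text
12.4 [0.1418 0.0801 0.3088] [ 0.2  0.5 -0.2] 0.0015115808297695061
side [308.1 191.2  12.2  21.5] 0.62 [-0.04468952  0.05218135  0.20830494] [-0.04335981  0.04977137  0.205     ]
```

View pics/p6.png

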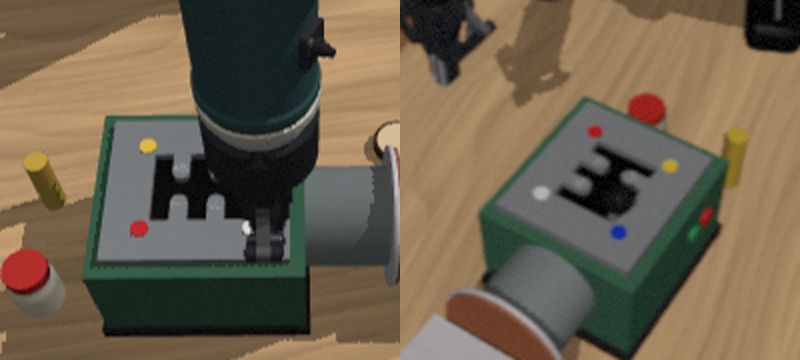

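```bash
python3 - <<'E'
from h import *
from scipy.optimize import least_squares
_,d=eyes.read_camera("side")
Q=np.array([tom(pt("side",u,v,d[v,u])) for v in range(170,215) for u in range(290,330) if d[v,u]>0])
Q=Q[Q[:,2]>.2];print(len(Q))
f=lambda c:np.linalg.norm(Q-c,axis=1)-.016
r=least_squares(f,[-.045,.05,.2],loss="soft_l1",f_scale=.002);print(r.x,np.abs(f(r.x)).mean())
E
```

```text
186
[-0.04771225  0.05622286  0.20539359] 0.0009251248277824635
```

```bash
python3 -c "
from workcell import bot
print(bot.finish_job())"
```

```text
the job is handed in; nothing more can be done
None
```

The lever is fully home in the blue-disc slot as far as I can tell: it was only pushed with closed fingers to the hard stop, the last depth fit put the knob about 2 mm from nominal home, the arm stayed clear of the glue stick, jar and wood slice, and the job was handed in at about 12.5 s.

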